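# Load a profile into the clamp nest

## Task

Load the aluminium profile into the assembly nest by pushing it along the bench with the fingertips only; do not grip or lift it. Angle its bare end in behind the clamp pillar, then swing the black-capped end in until the profile lies flat against the back fence between the two end blocks, and after that turn the red clamp arm on the pillar over the profile as far as it goes. Leave the tools and parts lying around where they are, and finish with the hand clear.

Things in the scene. Friction and masses are not known exactly. Their poses are not given: they have to be found in the camera images.
- nest: assembly nest bolted to the worktop. Origin: on the worktop, in the corner of the fence's front face and the right end block's inner face (seen from the robot). x points away from the robot, y left along the fence, z up. Back fence: x 0 to 16, y -24 to 294 mm, 22 mm high. The bay is the strip in front of it between the end blocks, 270 mm long.
- bay_left (a point): on the worktop, where the fence's front face meets the left end block's inner face (nest y = 270 mm). Both grey end blocks are 24 mm wide along the fence, 26 mm high and reach from the fence 36 mm towards the robot, with round noses.
- pillar (a point): foot of the fixed steel clamp pillar, on its axis, at nest x = -50, y = 55 mm. It is 22 mm across and, with the arm's hub and nut, 55 mm high; 39 mm are free between pillar and fence. Axes as the nest's.
- clamp_arm (a joint): turn of the red clamp arm about the pillar, rad. 0: parked, pointing along nest -y; grows counter-clockwise seen from above; 1.571: at its stop, pointing along nest +x across the bay. Starts at 0 to 0.3, stays where left; 1 to 2 N at its end turn it. Arm 16 mm wide, reaching 52 mm from the axis, 34 to 48 mm above the worktop; nut and stud on it end at 57 mm.
- clamp_foot (a point): centre of the underside of the rubber foot (14 mm across) under the clamp arm, 38 mm from the pillar axis, 27 mm above the worktop, 2 mm clear above the profile
- profile: slotted aluminium profile, 25 x 25 x 260 mm, 0.15 to 0.3 kg, loose on the worktop. Origin: centre of its underside; y runs along it to the black-capped end, z up. Fully in: nest orientation, origin at nest x = -12.5, y = 130 to 140 mm. Starts on the robot's side of the nest, shifted left: bare end 55 mm or more left of the pillar's axis, within 0.25 rad of parallel to the fence.
- bare_end (a point): centre of the bare sawn end face of the profile (the right end seen from the robot), 12.5 mm above the worktop
- capped_end (a point): centre of the end face with the black plastic cap (the left end seen from the robot), 12.5 mm above the worktop
- hex_keys: set of hex keys in a red holder, 67x42x9 mm, bystander; origin centre of underside
- side_cutter: side cutters with red handles, 125x44x12 mm, bystander; origin centre of underside
- driver_red: red screwdriver, 165x17x17 mm, bystander; origin centre of underside
- relay_1: black relay, 35x28x26 mm, bystander; origin centre of underside
- pen_blue: blue pen, 135x13x12 mm, bystander; origin centre of underside
- marker_black: black and yellow marker, 125x22x17 mm, bystander; origin centre of underside
- driver_yellow: black screwdriver with yellow end, 145x10x10 mm, bystander; origin centre of underside

How it is judged:
On the way, in this order (a step that is already met when the one before it is completed fails the run):
1. the bare end is in behind the clamp pillar (y of bare_end in the frame of nest between -0.003 and 0.05 m and x of bare_end in the frame of nest above -0.03 m), for 0.1 s.
2. the profile lies flat against the fence between the end blocks (x of each of bare_end, capped_end in the frame of nest above -0.0175 m and y of capped_end in the frame of nest below 0.272 m and y of bare_end in the frame of nest above -0.002 m), for 0.2 s.
3. the clamp arm is turned over the profile to its stop (value of joint clamp_arm above 1.4 rad), for 0.2 s.
At the end, for the whole second after the job is handed in: the profile lies on the worktop between the end blocks, both ends within 5 mm of touching the fence, at rest, and the clamp arm is turned across it to its stop (within 0.17 rad) (all of step 2 and height (world z) of profile below 0.004 m and angle between profile's own z axis and vertical below 0.05 rad and linear speed of profile below 0.01 m/s and value of joint clamp_arm above 1.4 rad).
It fails at once if the profile is lifted off the worktop or tipped (height (world z) of profile above 0.008 m or height (world z) of any of bare_end, capped_end above 0.022 m or angle between profile's own z axis and vertical above 0.25 rad).
It fails at once if the profile is gripped (squeezed by the fingers with over 30 N while it is free of the nest) (contact force between the fingers and profile above 30 N and contact force between profile and nest below 1 N).
It fails at once if a tool or part lying around is pushed away by more than 15 mm (distance of any of hex_keys, side_cutter, driver_red, relay_1, pen_blue, marker_black, driver_yellow from where it was at the start of the episode above 0.015 m).
It also fails if it takes over 67 s, if anything falls off the work surface, if the arm or the gripper's body presses on something with over 40 N, if the wrist force passes 120 N, or if a joint passes its speed limit or range.

## Robot

A 6-joint arm with a two-finger parallel gripper is mounted at the origin on a cart in front of the work surface, level with it; the furniture and walls round the work are solid. World frame = base frame: x ahead of the robot, y to its left, z up, the work surface at z = 0. Lengths are in m, angles in rad, forces in N, time in s.
With the tool pointing down it reaches from about 0.325 to 0.9 m from the base axis. Payload 6.1 kg.
Tool frame: the origin (TCP) lies at the very end of the fingers, on their centre line; the grasp point (between the pads) lies 19 mm behind it; y points along the fingers, x is the direction in which the jaws open and shut, and the axes are right-handed (so a half turn about y gives the same grasp; the last joint's range is limited). The gripper opens to 85 mm and grips with 20 to 120 N. Pads are 22 mm wide; open, the fingers measure 114 mm over their backs; the gripper's body (76 mm by 85 mm) begins 54 mm behind the grasp point. The pads swing forward as they close: fully open they stand 13 mm farther back than shut.
Start: joints at [-1.318, 0.22, 1.526, -0, 1.395, -0.126], TCP at [0.231, -0.581, 0.231] pointing down, gripper open.
Joint ranges: [-2.98, 2.98], [-0.91, 2.08], [0.09, 2.57], [-1.24, 4.39], [0.2, 2.65], [-2.68, 2.68]. Speed limits (rad/s): [2.57, 2.57, 3.01, 3.14, 3.14, 3.14].

## Interface

Orientations are given as a unit quaternion [w, x, y, z].
In Python, from rig import bot gives the robot as it stands.
- The arm moves only by the tool step_arm, never from a script. Its argument "steps" is a list that holds one entry, the list of rows, each a list of 5 numbers: the opening in per cent of the stroke, from 0 (shut) to 100 (fully open), then the shift along the tool's x, y, z in cm, then the turn about the tool's y in rad. A call has 1 to 12 rows; each row is the pose to reach, as a shift and turn from the pose commanded when the call began, along the tool's axes at that moment; what a row does not reach only later rows make up. A row lasts 1/8 s, in which the tool goes at most 62.5 mm and 10.7 degrees, less where a joint would pass 70% of its speed; a pose out of reach is approached as far as the arm can. A call with a gripper value outside its range is refused whole. The fingers move at their own pace and stop on an object; the grip force is fixed at half the most. Time passes only in rows, so rows that repeat a pose let the fingers close. It gives the time, the measured TCP pose, the force and the opening at its end, in the units of the state.
- bot.sense(): the state, without advancing time (a new reading comes with each control period).
- bot.camera(name): name is "side" or "top" or "wrist"; returns (picture, depth): 480x640x3 uint8, red, green, blue; 480x640 float32, m along the optical axis (not along the pixel's ray), 0 where there is no reading.
- bot.calibration(name): a dict with "K" (3x3 intrinsics, pixels), "R" (3x3) and "t" (3): a world point X has camera coordinates R X + t. Camera axes: x right, y down, z forward; pixel columns grow to the right and rows downward; lengths in m; the calibration is good to about 2 mm. The wrist camera is an equidistant fisheye: a pixel r from the principal point sees the ray r / f radians off the axis. A picture is of the moment at which its call begins: read the wrist's pose just before it. calibration takes no time and is no camera call; for the wrist camera it gives the pose at the moment of the call.
- bot.sign_off(): hands the job in, once; it reports no verdict.
Trained networks look in the newest picture that a camera, given by its name, has taken for a name from the list of things; names that differ only in an ending like _2 or _b are one class to them, and where a whole thing is asked for, a point or a joint stands for the part that bears it (a point fixed in the world has none). Each returns a list of dicts, best first, with "p" (0 to 1); they miss things now and then, are a little off and sometimes report something else, mostly with a low value. They report only what shows in the picture. A call takes as long as a camera call.
- bot.masks_of(camera, name): "mask" (480x640 bool, what is visible of it) and "bbox" ([left, top, right, bottom] in pixels, round what is visible of it).
The state is a dict: "time": time; "joints": joint angles; "qvel": joint speeds; "joint_efforts": joint torques, N m; "tcp_pos": TCP position; "eef_rot": TCP orientation; "ft_force": force on the tool from outside, world axes, zero at the start; "ft_torque": the same for the moment, N m; "width": finger opening in m.
Only numpy, scipy, OpenCV 4.12 (cv2) and the standard library are available. Lean on these libraries where they do the work, as an engineer would, in place of code of your own. Each camera call takes 0.05 s, during which the arm holds its last target.

## Working session

There is one attempt and no reset: what is moved stays moved. The work goes in short steps, Python scripts to look and compute and a tool call to move; the robot and the scene stay as the last step left them, time stands still between calls to the robot, and variables do not carry over. Pictures are saved under pics/ and viewed, and the job is handed in when it is done.

Besides the shell and the picture viewer there is one more tool, called after "Call:" as a command line: name --argument value ..., lists and objects as JSON in quotes. step_arm: Moves the arm, as the interface text tells. Its arguments: {"type":"object","properties":{"steps":{"type":"array","items":{"type":"array","items":{"type":"array","items":{"type":"number"}}}}},"required":["steps"]}

```bash
ls; mkdir -p pics
cat > h.py <<'E'
import numpy as np, cv2
from rig import bot
def snap(n,f):
    im,d=bot.camera(n); cv2.imwrite(f'pics/{f}.png',im[:,:,::-1]); np.save(f'pics/{f}.npy',d); return im,d
def w2p(n,X):
    c=bot.calibration(n); p=(np.array(c['R'])@np.array(X)+np.array(c['t'])); q=np.array(c['K'])@p; return q[:2]/q[2]
def p2w(n,u,v,z):
    c=bot.calibration(n); K,R,t=map(np.array,(c['K'],c['R'],c['t']))
    r=R.T@np.linalg.inv(K)@np.array([u,v,1.]); o=-R.T@t
    return o+r*(z-o[2])/r[2]
E
python3 - <<'E'
from h import *
s=bot.sense(); print(s)
snap('top','t0'); snap('side','s0')
for n in('top','side'): print(bot.calibration(n))
E
```

```text
pics
{'time': 0.0, 'joints': array([-1.31811465e+00,  2.21263386e-01,  1.52759949e+00, -1.03329117e-07,
        1.39471776e+00, -1.26106594e-01]), 'qvel': array([-0.0013989 , -0.00030248, -0.00095385,  0.00118195, -0.00017513,
       -0.00082111]), 'joint_efforts': array([ 1.28017135e-03, -4.96894777e+01, -3.89390945e+01, -6.06998356e-05,
        1.11117118e-02,  2.77784255e-05]), 'tcp_pos': array([ 0.23096122, -0.58010559,  0.23018232]), 'eef_rot': array([ 0.58565544, -0.58472636,  0.39745455, -0.39639963]), 'ft_force': array([0.24238931, 0.09499564, 1.07454675]), 'ft_torque': array([ 0.0075509 ,  0.03572142, -0.02359978]), 'width': 0.0854293777329184}
{'K': array([[609.42226151,   0.        , 317.50906411],
       [  0.        , 609.42226151, 241.36954531],
       [  0.        ,   0.        ,   1.        ]]), 'R': array([[ 0.00591707, -0.9998318 , -0.01735981],
       [-0.99859352, -0.00499328, -0.05278301],
       [ 0.05268745,  0.01764772, -0.9984551 ]]), 't': array([0.18985217, 0.54434996, 1.4718015 ])}
{'K': array([[474.83757542,   0.        , 325.08471537],
       [  0.        , 474.83757542, 241.11645115],
       [  0.        ,   0.        ,   1.        ]]), 'R': array([[-0.92601595, -0.37703312,  0.01845215],
       [-0.27347949,  0.63638295, -0.72126673],
       [ 0.26019881, -0.67295079, -0.69241159]]), 't': array([0.57235811, 0.07937153, 1.09532099])}
```

View pics/t0.png

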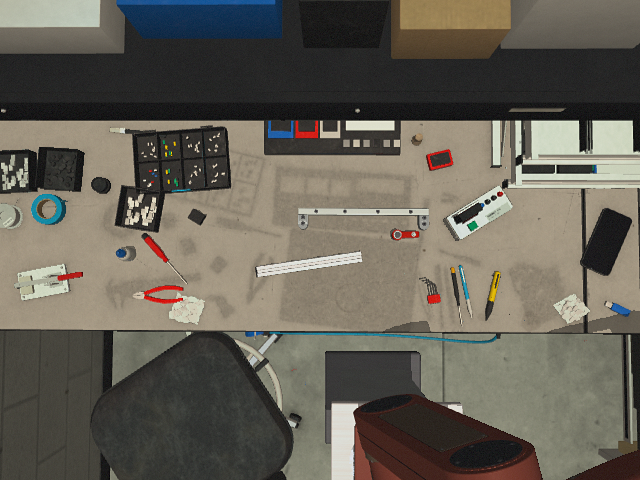

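View pics/s0.png

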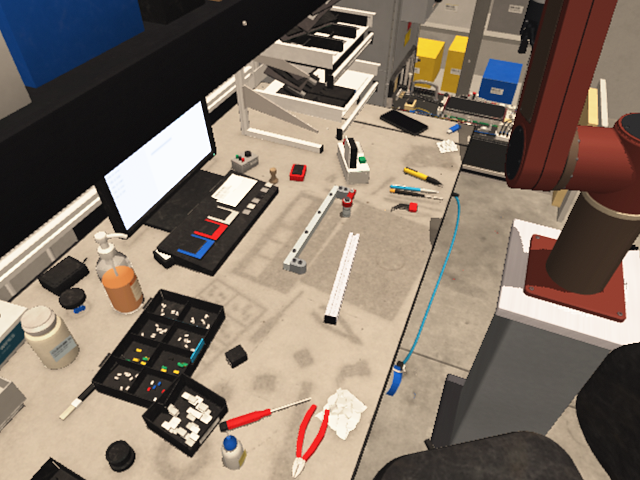

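Run:
```python
from h import *
im=cv2.imread('pics/t0.png')
cv2.imwrite('pics/t0c.png',cv2.resize(im[195:315,240:440],(800,480),interpolation=cv2.INTER_CUBIC))
im=cv2.imread('pics/s0.png')
cv2.imwrite('pics/s0c.png',cv2.resize(im[175:335,270:430],(800,800),interpolation=cv2.INTER_CUBIC)[:600*1+200][0:800:1] if 0 else cv2.resize(im[180:330,270:430],(640,600),interpolation=cv2.INTER_CUBIC))
for n in ('nest','profile','clamp_arm'):
  for cam in('top','side'):
    for m in bot.masks_of(cam,n)[:2]: print(n,cam,m['p'],m['bbox'],m['mask'].sum()); 
    ms=bot.masks_of(cam,n)
    if ms: np.save(f'pics/m_{cam}_{n}.npy',ms[0]['mask'])
```

```text
nest top 0.79 [299.5, 206.9, 429.7, 240.2] 1498
nest top 0.44 [425.3, 279.1, 441.9, 306.0] 244
nest side 0.93 [281.4, 185.3, 358.1, 274.8] 1466
nest side 0.32 [327.2, 234.3, 361.3, 323.3] 1128
profile top 0.95 [256.7, 254.6, 362.2, 277.7] 1035
profile side 0.84 [324.9, 232.7, 361.1, 324.8] 1108
clamp_arm top 0.55 [390.7, 230.3, 419.5, 242.9] 180
clamp_arm side 0.72 [342.9, 189.7, 354.4, 210.3] 153
```

View pics/t0c.png

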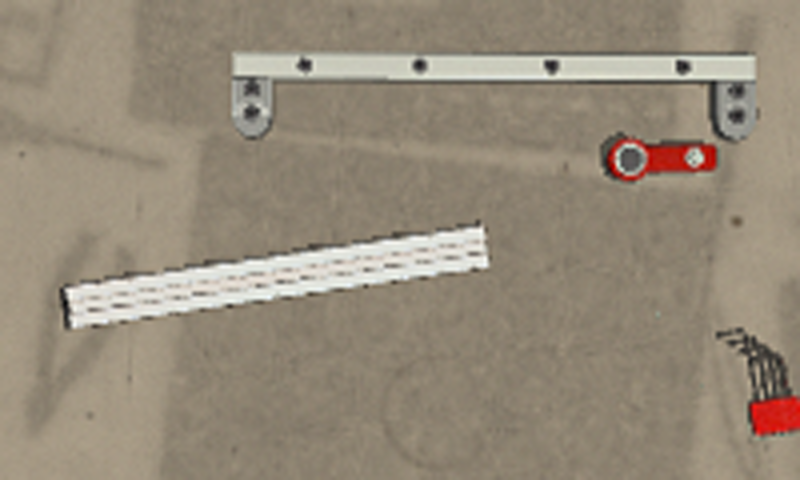

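View pics/s0c.png

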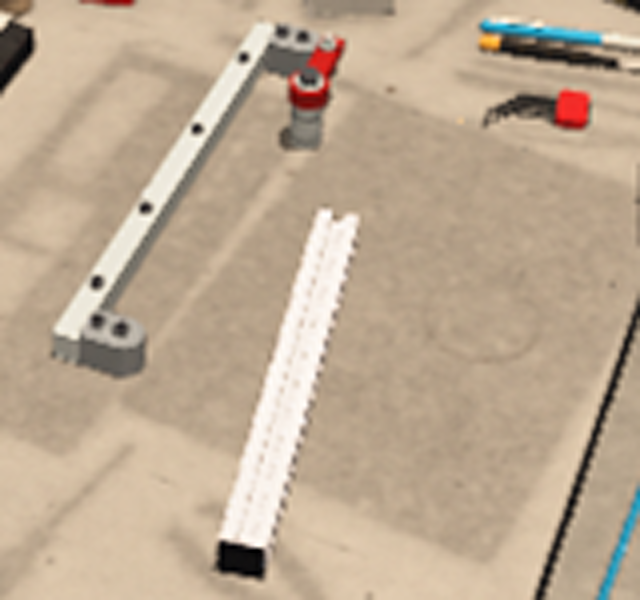

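Run:
```python
from h import *
def c(u,v,z): return p2w('top',(u+.5)/4-.5+240,(v+.5)/4-.5+195,z)
for n,u,v,z in [('fFL',232,78,.022),('fFR',755,80,.022),('fBL',232,53,.022),('fBR',755,54,.022),
 ('capB',63,289,.025),('bareB',481,223,.025),('bareF',488,267,.025),('capF',70,328,.025),('pil',630,159,.055),('armend',717,157,.048),('noseL',251,138,.026),('noseR',736,140,.026),('hexT',735,330,.005)]:
  print(n,c(u,v,z).round(4))
def s(u,v,z): return p2w('side',(u+.5)/4-.5+270,(v+.5)/4-.5+180,z)
for n,u,v,z in [('fBL',52,325,.022),('fFL',79,337,.022),('fBR',262,22,.022),('pil',310,77,.057),('capB',220,538,.025),('capF',270,548,.025),('bareF',358,213,.025),('bareB',320,208,.025)]:
  print(n,s(u,v,z).round(4))
```

```text
fFL [0.6093 0.2416 0.022 ]
fFR [ 0.6094 -0.0763  0.022 ]
fBL [0.6246 0.2417 0.022 ]
fBR [ 0.6253 -0.0763  0.022 ]
capB [0.4801 0.343  0.025 ]
bareB [0.5215 0.0899 0.025 ]
bareF [0.4949 0.0856 0.025 ]
capF [0.4565 0.3385 0.025 ]
pil [0.5588 0.0032 0.055 ]
armend [ 0.5607 -0.0493  0.048 ]
noseL [0.5724 0.2296 0.026 ]
noseR [ 0.5725 -0.064   0.026 ]
hexT [ 0.4577 -0.0663  0.005 ]
fBL [0.6254 0.2397 0.022 ]
fFL [0.6072 0.2421 0.022 ]
fBR [ 0.6188 -0.0729  0.022 ]
pil [0.5547 0.0116 0.057 ]
capB [0.4794 0.3443 0.025 ]
capF [0.4536 0.3402 0.025 ]
bareF [0.495 0.085 0.025]
bareB [0.5177 0.0899 0.025 ]
```

```bash
cat >> h.py <<'E'
from scipy.spatial.transform import Rotation as Ro
def pose():
    s=bot.sense(); q=s['eef_rot']; R=Ro.from_quat(np.r_[q[1:],q[0]]).as_matrix(); return s,np.array(s['tcp_pos']),R
def go(targets, xdir=None):
    """targets world pts -> tool shifts in cm; xdir: wanted tool-x yaw (rad) -> turn about y"""
    s,p,R=pose(); print('t',round(s['time'],2),'tcp',p.round(4),'F',s['ft_force'].round(1),'w',round(s['width'],4),'xyaw',round(np.arctan2(R[1,0],R[0,0]),3),'q',s['joints'].round(2))
    for T in targets:
        d=R.T@(np.array(T)-p)*100; print(T,d.round(2))
    if xdir is not None:
        # turn about tool y (down): yaw changes by -turn
        a=np.arctan2(R[1,0],R[0,0]); print('turn', [round(-((xdir+k-a+np.pi)%(2*np.pi)-np.pi),3) for k in (0,np.pi)])
E
python3 - <<'E'
from h import *
s,p,R=pose(); print(R.round(3))
go([(.4,.1,.2),(.42,.21,.2),(.42,.21,.02)],np.pi/2+.157)
E
```

```text
[[ 0.37  -0.     0.929]
 [-0.929 -0.     0.37 ]
 [ 0.    -1.    -0.   ]]
t 0.7 tcp [ 0.2311 -0.5807  0.2313] F [ 0.2  0.  -0.5] w 0.0857 xyaw -1.192 q [-1.32  0.22  1.53 -0.    1.39 -0.13]
(0.4, 0.1, 0.2) [-57.     3.13  40.87]
(0.42, 0.21, 0.2) [-66.48   3.13  46.79]
(0.42, 0.21, 0.02) [-66.48  21.13  46.79]
turn [np.float64(-2.92), np.float64(0.222)]
```

Call:
step_arm --steps '[[[60,-20,2,15,0.1],[60,-28,2,32,0.222],[60,-28,2,32,0.222],[60,-28,2,32,0.222],[60,-66.5,3,46.8,0.222],[60,-66.5,3,46.8,0.222],[60,-66.5,3,46.8,0.222],[60,-66.5,3,46.8,0.222],[60,-66.5,3,46.8,0.222],[60,-66.5,3,46.8,0.222],[60,-66.5,3,46.8,0.222],[60,-66.5,3,46.8,0.222]]]'

```text
time: 2.2
tcp_pos: [0.4098, 0.14, 0.2041]
eef_rot: [0.538, -0.537, 0.459, -0.46]
ft_force: [1.9, 0.3, 0.2]
width: 0.0515
```

Run:
```python
from h import *
go([(.42,.2145,.2),(.42,.2145,.006)],np.pi/2+.157)
```

```text
t 2.2 tcp [0.4098 0.14   0.2041] F [1.9 0.3 0.2] w 0.0515 xyaw -1.414 q [ 0.15 -0.24  2.03 -0.    1.34  1.56]
(0.42, 0.2145, 0.2) [-7.2   0.41  2.17]
(0.42, 0.2145, 0.006) [-7.21 19.81  2.13]
turn [np.float64(-3.142), np.float64(0.0)]
```

Call:
step_arm --steps '[[[60,-7.2,0.4,2.1,0],[60,-7.2,6,2.1,0],[60,-7.2,12,2.1,0],[60,-7.2,17,2.1,0],[60,-7.2,19.8,2.1,0],[60,-7.2,19.8,2.1,0],[60,-7.2,19.8,2.1,0]]]'

```text
time: 3.08
tcp_pos: [0.4203, 0.2125, 0.0068]
eef_rot: [0.538, -0.537, 0.459, -0.46]
ft_force: [-0.5, 0.2, 0.4]
width: 0.051
```

Run:
```python
from h import *
go([(.488,.2145,.006),(.552,.2145,.006)],np.pi/2+.17)
im,d=snap('top','t1'); cv2.imwrite('pics/t1c.png',cv2.resize(im[180:330,220:440,::-1],(792,540),interpolation=cv2.INTER_CUBIC))
im,d=snap('side','s1')
cv2.imwrite('pics/s1c.png',cv2.resize(im[150:330,230:430,::-1],(640,576),interpolation=cv2.INTER_CUBIC))
```

```text
t 3.08 tcp [0.4203 0.2125 0.0068] F [-0.5  0.2  0.4] w 0.051 xyaw -1.414 q [0.3  0.15 2.08 0.   0.91 1.71]
(0.488, 0.2145, 0.006) [0.86 0.1  6.72]
(0.552, 0.2145, 0.006) [ 1.86  0.11 13.04]
turn [np.float64(3.128), np.float64(-0.013)]
```

View pics/s1c.png

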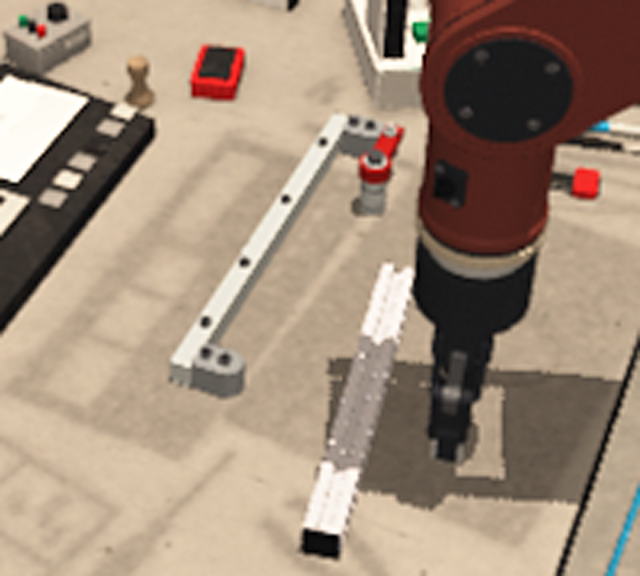

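View pics/t1c.png

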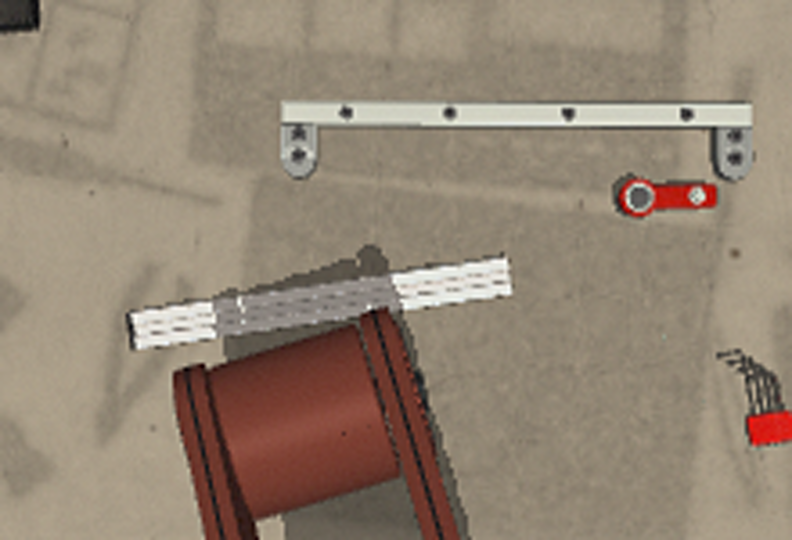

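Call:
step_arm --steps '[[[60,0.2,0.1,2,0],[60,0.4,0.1,3.7,-0.013],[60,0.5,0.1,4.3,-0.013],[60,0.7,0.1,5,-0.013],[60,0.9,0.1,5.7,-0.013],[60,1.0,0.1,6.4,-0.013],[60,1.2,0.1,7.1,-0.013],[60,1.4,0.1,7.8,-0.013],[60,1.5,0.1,8.5,-0.013],[60,1.6,0.1,9.2,-0.013],[60,1.7,0.1,9.8,-0.013],[60,1.7,0.1,9.8,-0.013]]]'

```text
time: 4.68
tcp_pos: [0.5196, 0.2107, 0.0046]
eef_rot: [0.541, -0.54, 0.456, -0.456]
ft_force: [-0.4, -0.5, -0.2]
width: 0.0513
```

Run:
```python
from h import *
go([(.5265,.2105,.006)],np.pi/2+.17)
im,d=snap('top','t2'); cv2.imwrite('pics/t2c.png',cv2.resize(im[180:330,240:440,::-1],(800,600),interpolation=cv2.INTER_CUBIC))
im,d=snap('side','s2')
cv2.imwrite('pics/s2c.png',cv2.resize(im[180:330,270:430,::-1],(640,600),interpolation=cv2.INTER_CUBIC))
```

```text
t 4.67 tcp [0.5196 0.2107 0.0046] F [-0.4 -0.5 -0.2] w 0.0513 xyaw -1.401 q [ 0.24  0.34  1.85 -0.    0.95  1.65]
(0.5265, 0.2105, 0.006) [ 0.14 -0.13  0.68]
turn [np.float64(3.141), np.float64(-0.0)]
```

View pics/s2c.png

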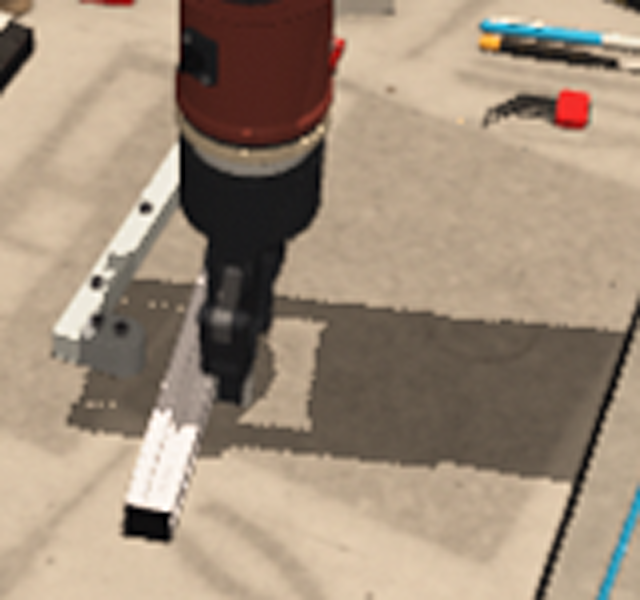

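View pics/t2c.png

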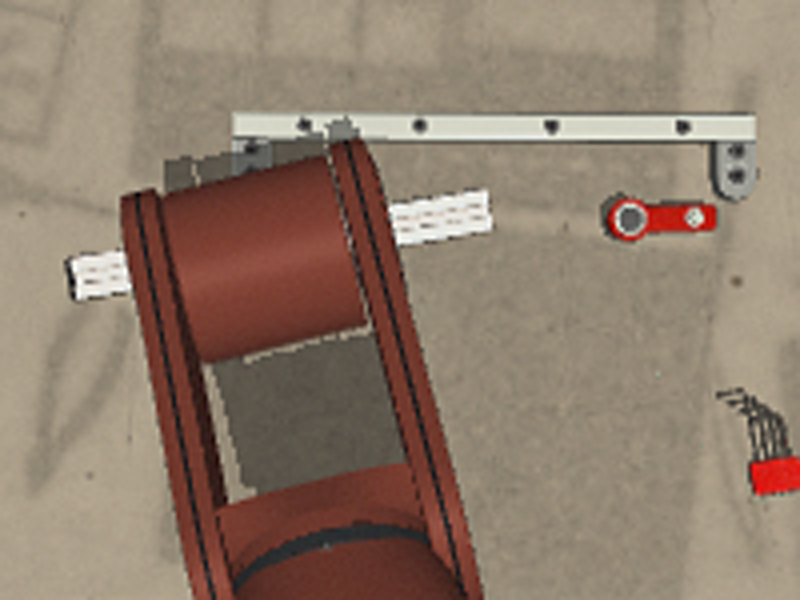

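Run:
```python
from h import *
def c(u,v,z): return p2w('top',(u+.5)/4-.5+240,(v+.5)/4-.5+180,z)
def s(u,v,z): return p2w('side',(u+.5)/4-.5+270,(v+.5)/4-.5+180,z)
b=(c(488,189,.025)+c(492,232,.025))/2; k=(c(67,257,.025)+c(75,300,.025))/2
print(b.round(4),k.round(4),np.linalg.norm(b-k)); th=-(k-b)[0]/np.linalg.norm(k-b); print('th',th,'x at pillar nest',(b[0]+th*(b[1]-.003)-.609)*1000, 'bare y nest',b[1]+.052)
print(s(125,508,.025),s(173,515,.025))
```

```text
[0.5655 0.0846 0.025 ] [0.5229 0.3386 0.025 ] 0.25762408448094476
th 0.16531899681839357 x at pillar nest -29.98685863930084 bare y nest 0.13656512782218871
[0.53206109 0.34555895 0.025     ] [0.50737859 0.34004621 0.025     ]
```

Call:
step_arm --steps '[[[60,0.1,-0.1,0.4,0],[60,0.1,-0.1,0.7,0],[60,0.1,-0.1,0.7,0],[60,0.1,-0.1,-2,0],[20,-1,-0.2,-4,0],[0,-7,-0.2,-4,0],[0,-12,-0.2,-4,0],[0,-17,-0.2,-4,0],[0,-18.5,-0.2,-3,0],[0,-18.5,-0.2,0,0],[0,-18.5,-0.2,3,0],[0,-18.5,-0.2,3,0]]]'

```text
time: 6.28
tcp_pos: [0.5193, 0.3986, 0.0072]
eef_rot: [0.541, -0.539, 0.456, -0.456]
ft_force: [0.1, 1.6, 0.2]
width: -0.0003
```

Run:
```python
from h import *
go([(.5265,.2105,.006)],np.pi/2+.17)
im,d=snap('top','t3'); cv2.imwrite('pics/t3c.png',cv2.resize(im[180:330,220:420,::-1],(800,600),interpolation=cv2.INTER_CUBIC))
im,d=snap('side','s3')
cv2.imwrite('pics/s3c.png',cv2.resize(im[180:330,270:430,::-1],(640,600),interpolation=cv2.INTER_CUBIC))
```

```text
t 6.28 tcp [0.5193 0.3986 0.0072] F [0.1 1.6 0.2] w -0.0003 xyaw -1.402 q [ 0.53  0.52  1.59 -0.    1.03  1.94]
(0.5265, 0.2105, 0.006) [18.66  0.09 -2.45]
turn [np.float64(3.14), np.float64(-0.001)]
```

View pics/s3c.png

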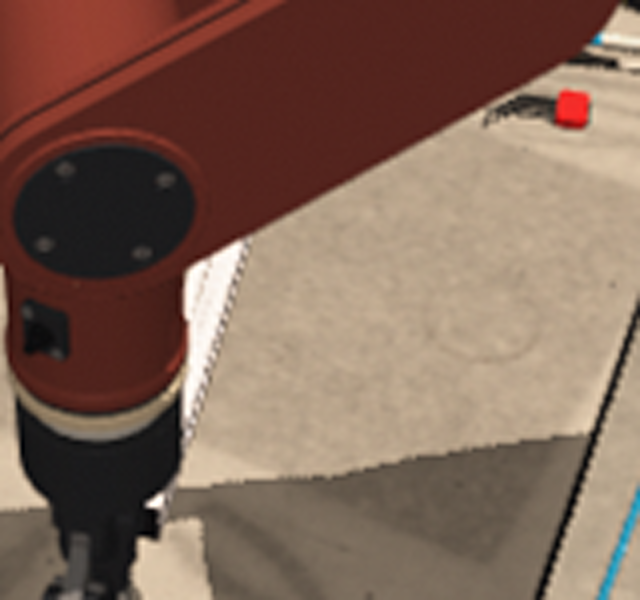

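View pics/t3c.png

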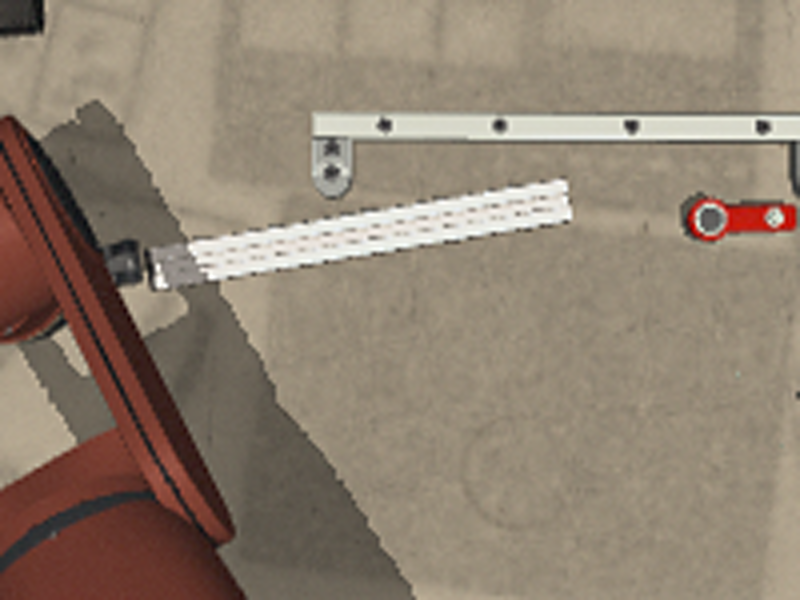

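```bash
cat >> h.py <<'E'
def meas(b1,b2,k1,k2,ox,oy,sc=4):
    def c(u,v,z=.025): return p2w('top',(u+.5)/sc-.5+ox,(v+.5)/sc-.5+oy,z)
    b=(c(*b1)+c(*b2))/2; k=(c(*k1)+c(*k2))/2; L=np.linalg.norm(b-k); th=np.arcsin((b-k)[0]/L)
    print('bare',b.round(4),'cap',k.round(4),'L',L.round(4),'th',th.round(3),'x@pillar nest mm',((b[0]+np.tan(th)*(b[1]-.003)-.609)*1000).round(1),'bare nest',((b[0]-.609)*1000).round(1),((b[1]+.052)*1000).round(1))
    return b,k,th
E
python3 - <<'E'
from h import *
b,k,th=meas((567,179),(572,221),(148,250),(158,291),220,180)
ax=np.array([np.sin(th),-np.cos(th),0])
print('need pusher at', [(k-ax*a).round(4) for a in (.02,.04,.06)])
s,p,R=pose(); print('lateral off of tcp from line along toolz', R[:,2]@(p-k), 'along', R[:,0]@(k-p))
E
```

```text
bare [0.5719 0.0849 0.025 ] cap [0.5278 0.3375 0.025 ] L 0.2564 th 0.173 x@pillar nest mm -22.8 bare nest -37.1 136.9
need pusher at [array([0.5244, 0.3572, 0.025 ]), array([0.5209, 0.3769, 0.025 ]), array([0.5175, 0.3966, 0.025 ])]
lateral off of tcp from line along toolz -0.0009013147685792356 along 0.06144131607297645
```

Call:
step_arm --steps '[[[0,2,0.1,0.1,0],[0,3.8,0.1,0.1,0],[0,4.5,0.1,0.1,0],[0,5.2,0.1,0.1,0],[0,6,0.1,0.1,0],[0,6.8,0.1,0.1,0],[0,7.6,0.1,0.1,0],[0,8.4,0.1,0.1,0],[0,9.2,0.1,0.1,0],[0,10,0.1,0.1,0],[0,10.5,0.1,0.1,0],[0,10.5,0.1,0.1,0]]]'

```text
time: 7.88
tcp_pos: [0.5357, 0.2941, 0.0055]
eef_rot: [-0.54, 0.541, -0.456, 0.456]
ft_force: [0.1, 0.6, 0.2]
width: -0.0001
```

Run:
```python
from h import *
go([],np.pi/2+.17)
im,d=snap('top','t4'); cv2.imwrite('pics/t4c.png',cv2.resize(im[180:330,240:440,::-1],(800,600),interpolation=cv2.INTER_CUBIC))
```

```text
t 7.88 tcp [0.5357 0.2941 0.0055] F [0.1 0.6 0.2] w -0.0001 xyaw -1.401 q [ 0.37  0.44  1.71 -0.    0.99  1.78]
turn [np.float64(3.141), np.float64(-0.001)]
```

View pics/t4c.png

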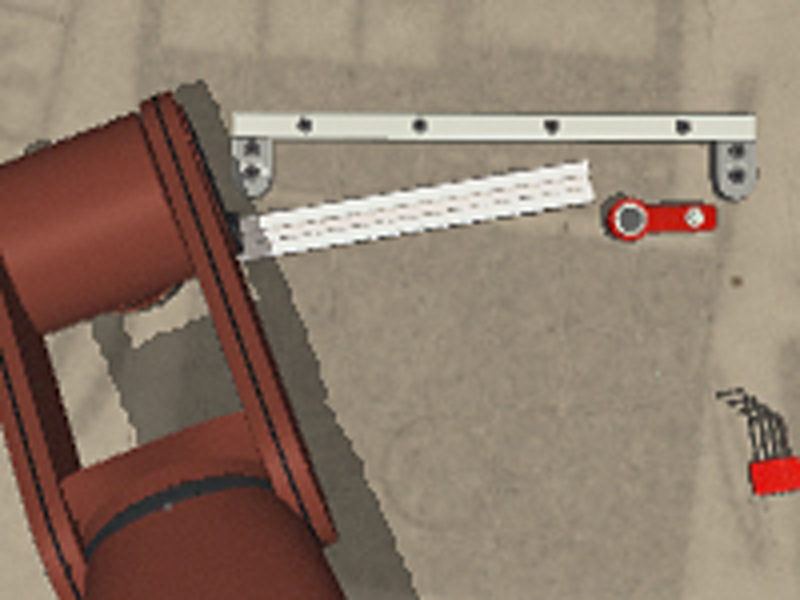

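Run:
```python
from h import *
meas((588,160),(593,202),(262,214),(270,257),240,180)
```

```text
bare [0.5837 0.0237 0.025 ] cap [0.5497 0.2203 0.025 ] L 0.1995 th 0.172 x@pillar nest mm -21.7 bare nest -25.3 75.7
```

Call:
step_arm --steps '[[[0,0.8,0,0,0],[0,1.6,0,0,0],[0,2.4,0,0,0],[0,3.2,0,0,0],[0,4,0,0,0],[0,4.6,0,0,0],[0,5.2,0,0,0],[0,5.8,0,0,0],[0,6.3,0,0,0],[0,6.3,0,0,0]]]'

```text
time: 9.18
tcp_pos: [0.5464, 0.2321, 0.0056]
eef_rot: [-0.54, 0.541, -0.456, 0.456]
ft_force: [0.4, 1.0, -0.2]
width: -0.0004
```

Run:
```python
from h import *
go([],np.pi/2+.17)
im,d=snap('top','t5'); cv2.imwrite('pics/t5c.png',cv2.resize(im[180:330,240:440,::-1],(800,600),interpolation=cv2.INTER_CUBIC))
```

```text
t 9.18 tcp [0.5464 0.2321 0.0056] F [ 0.4  1.  -0.2] w -0.0004 xyaw -1.401 q [ 0.27  0.41  1.76 -0.    0.98  1.67]
turn [np.float64(3.141), np.float64(-0.001)]
```

View pics/t5c.png

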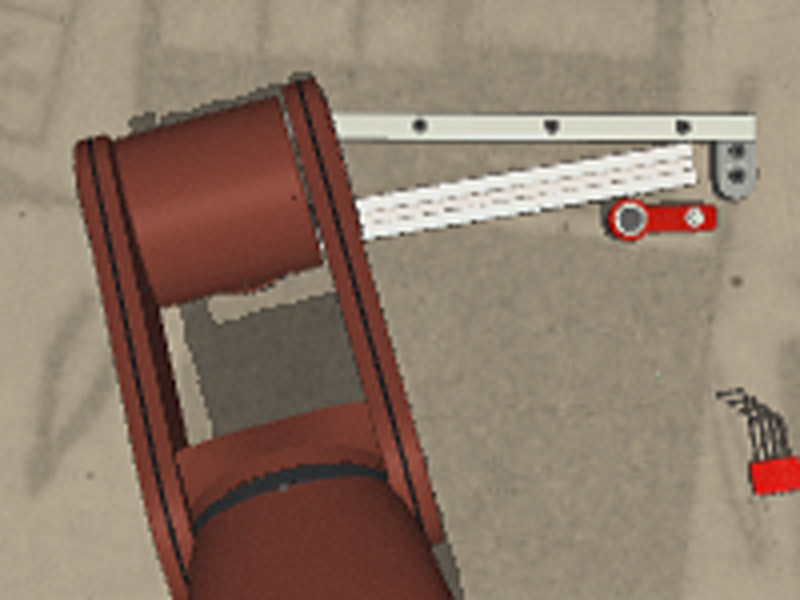

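Call:
step_arm --steps '[[[0,0.4,0,0,0],[0,0.8,0,0,0],[0,0.8,0,0,0]]]'

```text
time: 9.6
tcp_pos: [0.5477, 0.2244, 0.0056]
eef_rot: [-0.541, 0.541, -0.456, 0.456]
ft_force: [1.0, 0.4, -0.2]
width: 0.0002
```

Run:
```python
from h import *
go([],np.pi/2+.17)
im,d=snap('top','t6'); cv2.imwrite('pics/t6c.png',cv2.resize(im[200:260,340:440,::-1],(800,480),interpolation=cv2.INTER_CUBIC))
```

```text
t 9.6 tcp [0.5477 0.2244 0.0056] F [ 1.   0.4 -0.2] w 0.0002 xyaw -1.401 q [ 0.26  0.4   1.76 -0.    0.98  1.66]
turn [np.float64(3.141), np.float64(-0.0)]
```

View pics/t6c.png

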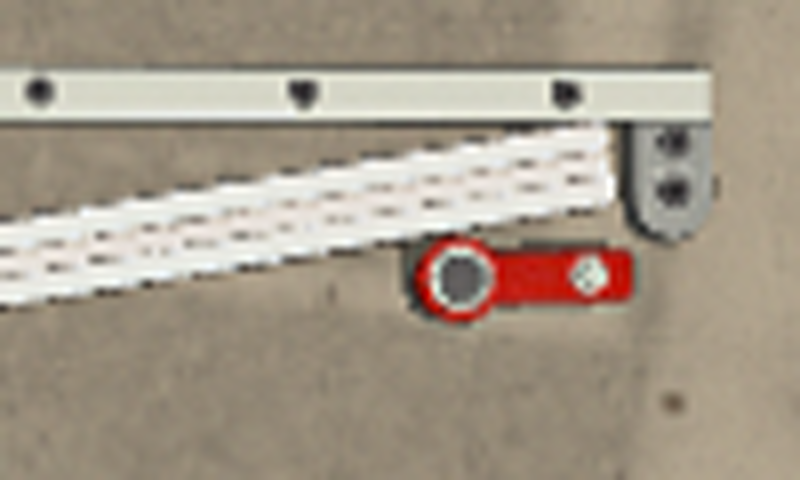

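Run:
```python
from h import *
go([(.544,.244,.006),(.48,.244,.006),(.48,.098,.006),(.53,.098,.005)],np.pi/2)
```

```text
t 9.65 tcp [0.5477 0.2245 0.0055] F [-0.1 -0.5 -0.2] w -0.0001 xyaw -1.401 q [ 0.26  0.4   1.76 -0.    0.98  1.66]
(0.544, 0.244, 0.006) [-1.99 -0.05 -0.04]
(0.48, 0.244, 0.006) [-3.07 -0.05 -6.34]
(0.48, 0.098, 0.006) [11.32 -0.04 -8.81]
(0.53, 0.098, 0.005) [12.17  0.06 -3.88]
turn [np.float64(-2.972), np.float64(0.17)]
```

Call:
step_arm --steps '[[[0,-2,0,0,0],[0,-2.5,0,-3.5,0],[0,-3,0,-6.5,0.1],[20,2,0,-7.5,0.17],[60,7,0,-8,0.17],[60,11.3,0,-8.8,0.17],[60,11.3,0,-8.8,0.17],[60,12.0,0,-5,0.17],[60,12.2,0,-3.9,0.17],[60,12.2,0,-3.9,0.17]]]'

```text
time: 10.9
tcp_pos: [0.53, 0.0991, 0.0054]
eef_rot: [-0.5, 0.5, -0.5, 0.5]
ft_force: [-0.1, 0.2, -0.5]
width: 0.0514
```

Run:
```python
from h import *
go([(.57,.098,.005)],np.pi/2)
im,d=snap('top','t7'); cv2.imwrite('pics/t7c.png',cv2.resize(im[180:330,240:440,::-1],(800,600),interpolation=cv2.INTER_CUBIC))
```

```text
t 10.9 tcp [0.53   0.0991 0.0054] F [-0.1  0.2 -0.5] w 0.0514 xyaw -1.57 q [0.04 0.3  1.9  0.   0.94 1.61]
(0.57, 0.098, 0.005) [0.11 0.04 4.  ]
turn [np.float64(-3.141), np.float64(0.001)]
```

View pics/t7c.png

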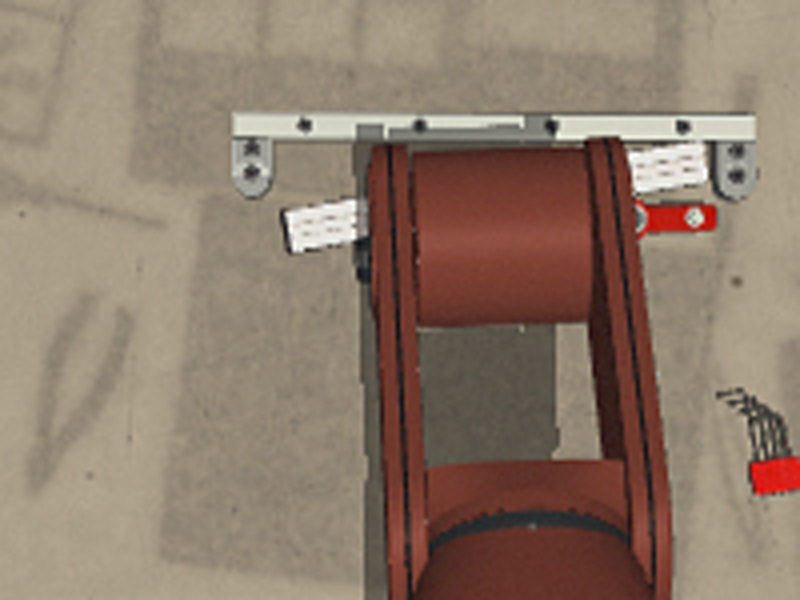

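Call:
step_arm --steps '[[[60,0,0,0.6,0],[60,0,0,1.2,0],[60,0,0,1.7,0],[60,0,0,2.2,0],[60,0,0,2.7,0],[60,0,0,3.2,0],[60,0,0,3.6,0],[60,0,0,4,0],[60,0,0,4.2,0],[60,0,0,4.2,0]]]'

```text
time: 12.2
tcp_pos: [0.5719, 0.0979, 0.0055]
eef_rot: [-0.5, 0.5, -0.5, 0.5]
ft_force: [-0.6, 0.6, 0.2]
width: 0.0516
```

Run:
```python
from h import *
go([(.575,.098,.005)],np.pi/2)
im,d=snap('top','t8'); cv2.imwrite('pics/t8c.png',cv2.resize(im[180:330,240:440,::-1],(800,600),interpolation=cv2.INTER_CUBIC))
```

```text
t 12.2 tcp [0.5719 0.0979 0.0055] F [-0.6  0.6  0.2] w 0.0516 xyaw -1.571 q [ 0.03  0.38  1.79 -0.    0.97  1.6 ]
(0.575, 0.098, 0.005) [-0.01  0.05  0.31]
turn [np.float64(3.141), np.float64(-0.0)]
```

View pics/t8c.png

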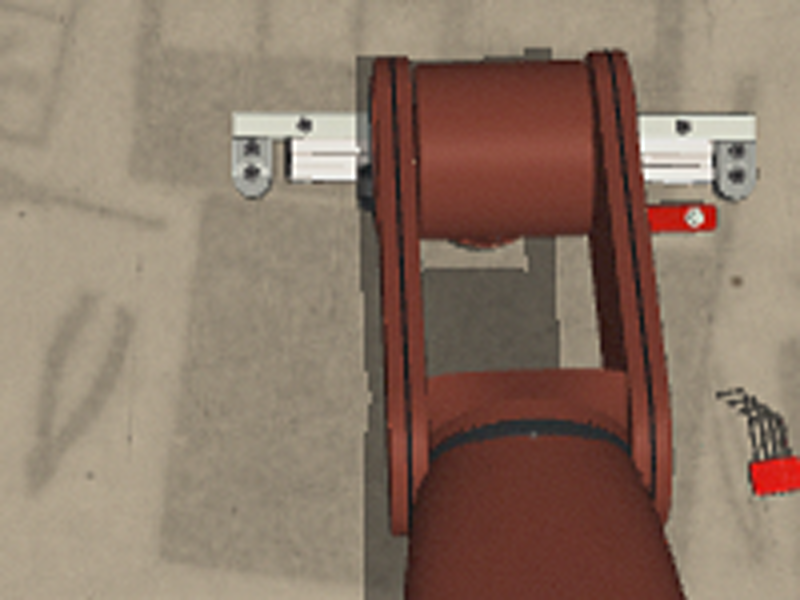

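Call:
step_arm --steps '[[[60,0,0,0.15,0],[60,0,0,0.3,0],[60,0,0,0.3,0]]]'

```text
time: 12.62
tcp_pos: [0.5719, 0.0978, 0.005]
eef_rot: [-0.498, 0.502, -0.502, 0.499]
ft_force: [-10.1, -0.6, 8.6]
width: 0.0509
```

Call:
step_arm --steps '[[[60,0,0,0.2,0],[60,0,0,0.2,0],[60,0,0,-0.5,0],[60,0,0,-2,0],[60,0,0,-5,0],[60,0,0,-9,0],[60,0,-6,-12,0]]]'

```text
time: 13.5
tcp_pos: [0.4516, 0.0977, 0.0579]
eef_rot: [-0.498, 0.502, -0.502, 0.498]
ft_force: [1.5, 0.9, 1.2]
width: 0.0509
```

Run:
```python
from h import *
go([(.575,.098,.005)],np.pi/2)
im,d=snap('top','t9'); cv2.imwrite('pics/t9c.png',cv2.resize(im[180:330,240:440,::-1],(800,600),interpolation=cv2.INTER_CUBIC))
im,d=snap('side','s9'); cv2.imwrite('pics/s9c.png',cv2.resize(im[150:300,260:420,::-1],(640,600),interpolation=cv2.INTER_CUBIC))
```

```text
t 13.5 tcp [0.4516 0.0977 0.0579] F [1.5 0.9 1.2] w 0.0509 xyaw -1.571 q [0.04 0.04 2.07 0.   1.03 1.61]
(0.575, 0.098, 0.005) [-0.03  5.18 12.39]
turn [np.float64(3.141), np.float64(-0.0)]
```

View pics/t9c.png

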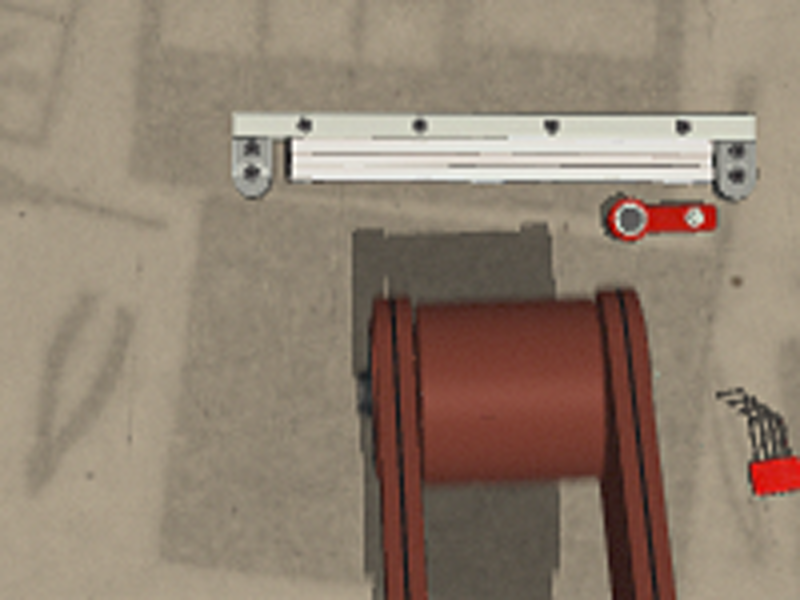

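View pics/s9c.png

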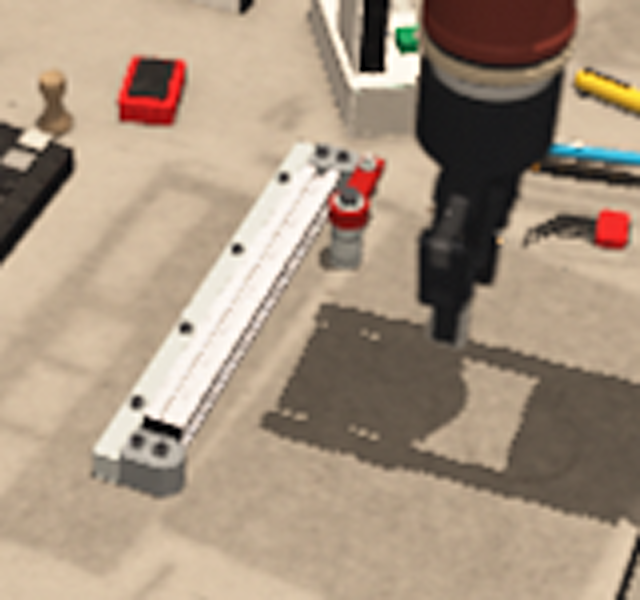

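Run:
```python
from h import *
def c(u,v,z): return p2w('top',(u+.5)/4-.5+240,(v+.5)/4-.5+180,z)
for a in [(290,181,.025),(500,182,.025),(708,183,.025),(630,219,.056),(716,217,.048)]: print(c(*a).round(4))
go([(.50,-.05,.1),(.53,-.05,.037),],np.pi/2)
```

```text
[0.5829 0.206  0.025 ]
[0.5829 0.0785 0.025 ]
[ 0.5828 -0.0473  0.025 ]
[0.5588 0.0034 0.056 ]
[ 0.5607 -0.0487  0.048 ]
t 13.6 tcp [0.4593 0.0984 0.0671] F [2.1 0.5 0.2] w 0.0511 xyaw -1.57 q [0.04 0.03 2.07 0.   1.03 1.61]
(0.5, -0.05, 0.1) [14.84 -3.25  4.1 ]
(0.53, -0.05, 0.037) [14.84  3.08  7.03]
turn [np.float64(-3.141), np.float64(0.0)]
```

Call:
step_arm --steps '[[[0,5,-3,1,0],[0,10,-3,2,0],[0,13.7,-3,4,0],[0,13.7,-1,5,0],[0,13.7,3,5,0],[0,13.7,3,5,0],[0,13.7,3,5,0]]]'

```text
time: 14.48
tcp_pos: [0.5075, -0.0391, 0.0323]
eef_rot: [-0.5, 0.5, -0.5, 0.5]
ft_force: [-0.6, -0.0, 0.0]
width: -0.0001
```

Run:
```python
from h import *
P=np.array([.559,.003]); W=[]
for a in np.r_[np.arange(-.1,1.75,.15)]:
    d=np.array([np.sin(a),-np.cos(a)]); n=np.array([np.cos(a),np.sin(a)])
    f=14.5*abs(np.sin(a))+11*abs(np.cos(a)); q=P+(42*d-(8+f)*n)/1000
    W.append((*q.round(4),.037))
go(W,np.pi/2)
im,d=snap('side','s10'); cv2.imwrite('pics/s10c.png',cv2.resize(im[150:300,260:420,::-1],(640,600),interpolation=cv2.INTER_CUBIC))
```

```text
t 14.47 tcp [ 0.5075 -0.0391  0.0323] F [-0.6 -0.   0. ] w -0.0001 xyaw -1.571 q [-0.23  0.19  1.97  0.    0.98  1.34]
(np.float64(0.5345), np.float64(-0.0368), 0.037) [-0.23 -0.47  2.7 ]
(np.float64(0.5414), np.float64(-0.0399), 0.037) [ 0.08 -0.47  3.39]
(np.float64(0.5461), np.float64(-0.0425), 0.037) [ 0.34 -0.47  3.86]
(np.float64(0.5515), np.float64(-0.0444), 0.037) [ 0.53 -0.47  4.4 ]
(np.float64(0.5575), np.float64(-0.0457), 0.037) [ 0.66 -0.46  5.  ]
(np.float64(0.5641), np.float64(-0.0459), 0.037) [ 0.68 -0.46  5.66]
(np.float64(0.571), np.float64(-0.045), 0.037) [ 0.59 -0.46  6.35]
(np.float64(0.5779), np.float64(-0.0427), 0.037) [ 0.36 -0.46  7.04]
(np.float64(0.5847), np.float64(-0.0391), 0.037) [-0.   -0.46  7.72]
(np.float64(0.5909), np.float64(-0.0342), 0.037) [-0.49 -0.46  8.34]
(np.float64(0.5963), np.float64(-0.0279), 0.037) [-1.12 -0.46  8.88]
(np.float64(0.6005), np.float64(-0.0206), 0.037) [-1.85 -0.46  9.3 ]
(np.float64(0.6037), np.float64(-0.0152), 0.037) [-2.39 -0.46  9.62]
turn [np.float64(3.142), np.float64(-0.0)]
```

View pics/s10c.png

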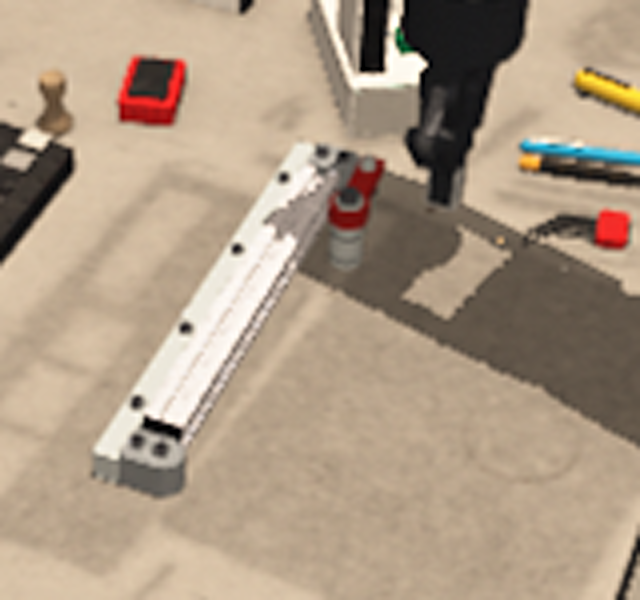

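Call:
step_arm --steps '[[[0,0,-0.5,0.5,0],[0,-0.1,-0.5,1.5,0],[0,-0.1,-0.5,2.5,0],[0,0.1,-0.5,3.4,0],[0,0.3,-0.5,3.9,0],[0,0.5,-0.5,4.4,0],[0,0.6,-0.5,5,0],[0,0.7,-0.5,5.7,0],[0,0.6,-0.5,6.3,0],[0,0.4,-0.5,7,0],[0,0.4,-0.5,7,0]]]'

```text
time: 15.9
tcp_pos: [0.5778, -0.043, 0.0366]
eef_rot: [-0.5, 0.5, -0.5, 0.5]
ft_force: [-0.2, -0.2, 1.1]
width: 0.0004
```

Run:
```python
from h import *
P=np.array([.559,.003]); W=[]
for a in np.r_[np.arange(.95,1.75,.1)]:
    d=np.array([np.sin(a),-np.cos(a)]); n=np.array([np.cos(a),np.sin(a)])
    f=14.5*abs(np.sin(a))+11*abs(np.cos(a)); q=P+(42*d-(8+f)*n)/1000
    W.append((*q.round(4),.037))
go(W,np.pi/2)
im,d=snap('side','s11'); cv2.imwrite('pics/s11c.png',cv2.resize(im[150:300,260:420,::-1],(640,600),interpolation=cv2.INTER_CUBIC))
```

```text
t 15.9 tcp [ 0.5778 -0.043   0.0366] F [-0.2 -0.2  1.1] w 0.0004 xyaw -1.571 q [-0.21  0.33  1.79  0.    1.02  1.36]
(np.float64(0.5779), np.float64(-0.0427), 0.037) [-0.03 -0.04  0.01]
(np.float64(0.5825), np.float64(-0.0405), 0.037) [-0.25 -0.03  0.47]
(np.float64(0.5868), np.float64(-0.0376), 0.037) [-0.54 -0.03  0.9 ]
(np.float64(0.5909), np.float64(-0.0342), 0.037) [-0.88 -0.03  1.31]
(np.float64(0.5946), np.float64(-0.0302), 0.037) [-1.28 -0.03  1.68]
(np.float64(0.5978), np.float64(-0.0256), 0.037) [-1.74 -0.03  2.  ]
(np.float64(0.6005), np.float64(-0.0206), 0.037) [-2.24 -0.03  2.28]
(np.float64(0.6027), np.float64(-0.0169), 0.037) [-2.61 -0.03  2.5 ]
turn [np.float64(-3.142), np.float64(0.0)]
```

View pics/s11c.png

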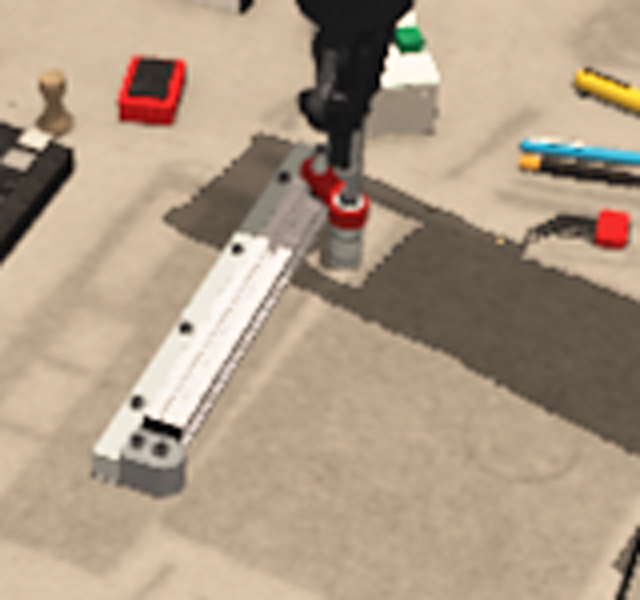

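The arm is turning as planned (about 1 rad). I'll continue to the stop.

Call:
step_arm --steps '[[[0,-0.3,0,0.5,0],[0,-0.5,0,0.9,0],[0,-0.9,0,1.3,0],[0,-1.3,0,1.7,0],[0,-1.7,0,2,0],[0,-2.1,0,2.2,0],[0,-2.3,0,2.2,0],[0,-2.5,0,2.2,0],[0,-2.5,0,2.2,0]]]'

```text
time: 17.08
tcp_pos: [0.5992, -0.0181, 0.0367]
eef_rot: [-0.5, 0.5, -0.5, 0.5]
ft_force: [0.6, -1.4, 0.4]
width: 0.0001
```

Run:
```python
from h import *
go([],np.pi/2)
im,d=snap('side','s12'); cv2.imwrite('pics/s12c.png',cv2.resize(im[150:300,260:420,::-1],(640,600),interpolation=cv2.INTER_CUBIC))
```

```text
t 17.07 tcp [ 0.5992 -0.0181  0.0367] F [ 0.6 -1.4  0.4] w 0.0001 xyaw -1.571 q [-0.16  0.37  1.73 -0.    1.04  1.41]
turn [np.float64(3.141), np.float64(-0.0)]
```

View pics/s12c.png

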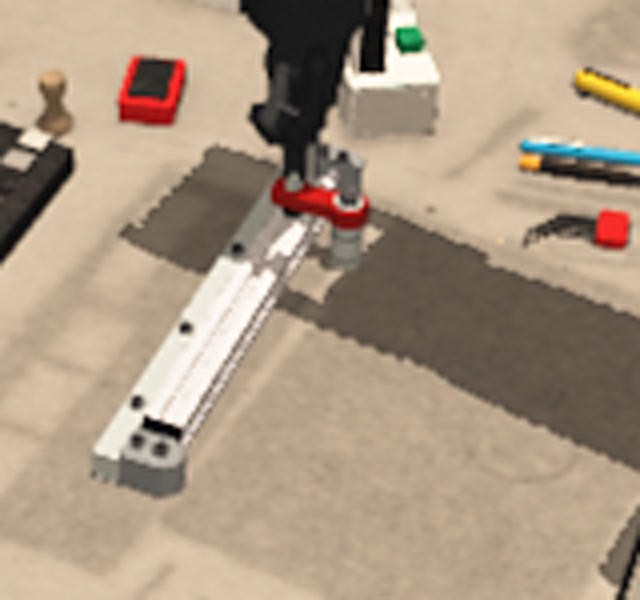

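Call:
step_arm --steps '[[[0,-0.2,0,0,0],[0,-0.4,0,0,0],[0,-0.4,0,0,0]]]'

```text
time: 17.5
tcp_pos: [0.5992, -0.0172, 0.0368]
eef_rot: [-0.499, 0.501, -0.499, 0.501]
ft_force: [-0.2, -13.0, -0.5]
width: 0.0001
```

At the stop (13 N reaction). I'll back off, lift, and check.

Call:
step_arm --steps '[[[0,1,0,0,0],[0,3,0,0,0],[0,4,-4,0,0],[0,5,-10,-5,0],[0,8,-15,-11,0],[0,13,-15,-16,0],[0,18,-15,-18,0],[0,23,-15,-18,0],[0,28,-15,-18,0],[0,28,-15,-18,0],[0,28,-15,-18,0]]]'

```text
time: 18.88
tcp_pos: [0.4182, -0.294, 0.186]
eef_rot: [0.5, -0.499, 0.501, -0.5]
ft_force: [-0.8, 0.3, -0.0]
width: -0.0001
```

Run:
```python
from h import *
go([])
im,d=snap('top','t13'); cv2.imwrite('pics/t13c.png',cv2.resize(im[180:330,240:440,::-1],(800,600),interpolation=cv2.INTER_CUBIC))
im,d=snap('side','s13'); cv2.imwrite('pics/s13.png',im[:,:,::-1])
```

```text
t 18.88 tcp [ 0.4182 -0.294   0.186 ] F [-0.8  0.3 -0. ] w -0.0001 xyaw -1.572 q [-0.77 -0.01  1.87  0.    1.29  0.8 ]
```

View pics/t13c.png

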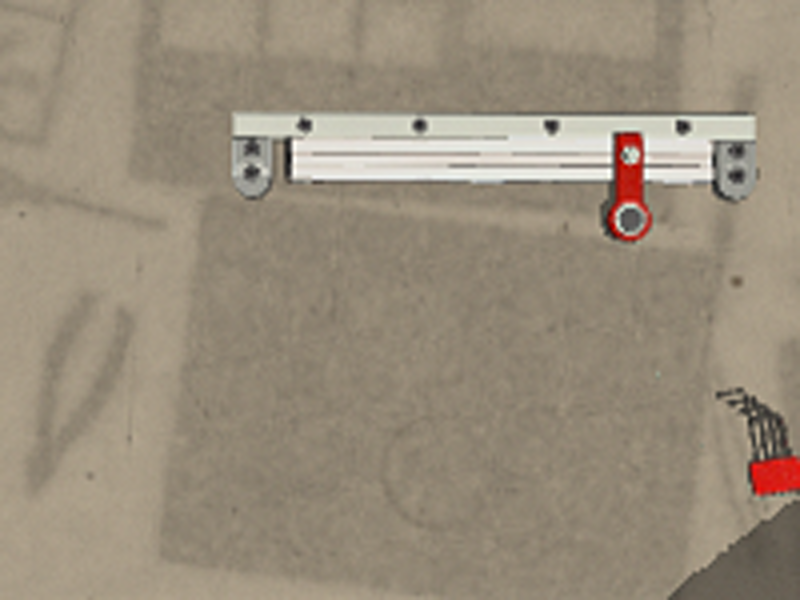

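View pics/s13.png

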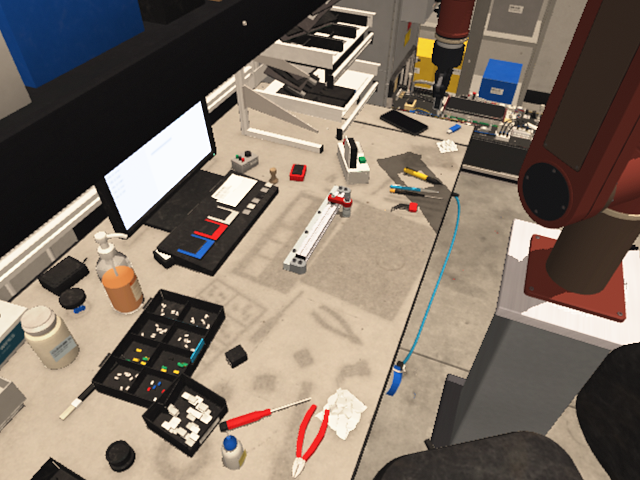

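The top view shows the arm pointing straight across the bay, from its hub at (630,219) to its tip at (630,132). The profile is flat between the end blocks, with its front edge at row 182 or 183 along its whole length. The bystanders haven't moved and the hand is clear.

```bash
python3 -c "
from rig import bot
print(bot.sign_off())"
```

```text
the job is handed in; nothing more can be done
None
```

The profile is in the nest, flat against the back fence, and the red clamp arm is turned across it to its stop. I handed the job in at about 19 s of the 67 s allowed; the sign-off gives no verdict.

**How it went in:** I pushed the profile sideways along the bench with the two open fingertips. Then I pushed it lengthwise on the capped end with the fingers shut, until the bare end was behind the pillar. The open fingertips swung the capped end in and pressed it against the fence, with about 10 N showing. The shut fingertips turned the clamp arm; it stopped with about 13 N of resistance. I did not grip or lift the profile.

**Last checks:**
- **Profile:** in the top view its front face is at x ≈ 0.583 m along its whole length. Fully seated would be about 0.584 m, so it is within about 1 mm of the fence.
- **End blocks:** the bare end sits very close to the right block, and there is a visible gap at the capped end.
- **Clamp arm:** it points straight across the bay, about 1.57 rad.
- **Surroundings:** the tools and parts look unmoved by eye; I did not measure their positions. The hand is well clear.

No check failed. I read positions from the cameras, which are good to about 2 mm.

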